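# Switch the bench instrument over with the screwdriver from the carousel

## Robot

A 7-joint arm with a two-finger parallel gripper is mounted at the origin on the work surface. World frame = base frame: x ahead of the robot, y to its left, z up, the work surface at z = 0. Lengths are in m, angles in rad, forces in N, time in s.
With the tool pointing down it reaches from about 0.425 to 0.875 m from the base axis. Payload 4.7 kg.
Tool frame: the origin (TCP) lies at the very end of the fingers, on their centre line; the grasp point (between the pads) lies 19 mm behind it (pinch_z is the distance from the TCP to the grasp point, in m); z points along the fingers, y is the direction in which the jaws open and shut (so a half turn about z gives the same grasp; the last joint's range is limited). The gripper opens to 87 mm and grips with 3 to 60 N. Pads are 19 mm wide; open, the fingers measure 117 mm over their backs; the gripper's body (75 mm by 190 mm) begins 51 mm behind the grasp point.
Start: joints at [-1.21, 0.321, -0.07, 1.45, 0.023, 1.371, -0.057], TCP at [0.221, 0.611, 0.199] pointing down, gripper open.
Joint ranges: [-2.86, 2.86], [-0.3, 2.09], [-1.38, 1.24], [0.06, 2.45], [-1.56, 4.7], [0.09, 2.05], [-2.69, 2.69]. Speed limits (rad/s): [2.57, 2.57, 3.14, 3.14, 3.14, 3.14, 3.14].

## Interface

Orientations are given as a 3x3 rotation matrix whose columns are the frame's x, y, z axes.
In Python, from plant import read_state, get_image, camera_params, finish_job, pinch_z gives the robot as it stands.
- The arm moves only by the shell command python3 -m pendant 'ROWS'. ROWS is JSON, a list of rows, each a list of 5 numbers: the finger opening in m, from 0 to 0.087, then the shift along the tool's x, y, z in m, then the turn about the tool's z in degrees. A call has 1 to 5 rows; each row is the pose to reach, as a shift and turn from the pose measured when the call began, along the tool's axes at that moment; what a row does not reach only later rows make up. A row lasts 1/12 s, in which the tool goes at most 41.7 mm and 7.16 degrees, less where a joint would pass 70% of its speed; a pose out of reach is approached as far as the arm can. A call with a gripper value outside its range is refused whole. The fingers move at their own pace and stop on an object; the grip force is fixed at half the most. Time passes only in rows, so rows that repeat a pose let the fingers close. It gives the time, the measured TCP pose, the force and the opening at its end, in the units of the state.
- read_state(): the state, without advancing time (a new reading comes with each control period).
- get_image(name): name is "side" or "top"; returns the picture (420x560x3 uint8, red, green, blue); there is no depth.
- camera_params(name): a dict with "mtx" (3x3 intrinsics, pixels), "rvec" (rotation vector, rad) and "tvec" (3), from world to camera coordinates, as OpenCV has them. Camera axes: x right, y down, z forward; pixel columns grow to the right and rows downward; lengths in m; the calibration is good to about 2 mm. A picture is of the moment at which its call begins. camera_params takes no time and is no camera call.
- finish_job(): hands the job in, once; it reports no verdict.
The state is a dict: "t": time; "q": joint angles; "joint_vel": joint speeds; "effort": joint torques, N m; "position": TCP position; "orientation": TCP orientation; "wrist_force": force on the tool from outside, world axes, zero at the start; "moment": the same for the moment, N m; "gripper_width": opening from 0.0 (shut) to 1.0 (fully open).
Only numpy, scipy, OpenCV 4.12 (cv2) and the standard library are available. Lean on these libraries where they do the work, as an engineer would, in place of code of your own. Each camera call takes 0.05 s, during which the arm holds its last target.

## Task

Take the flat screwdriver out of the pocket of the spinning parts carousel, set its blade in the slot of the selector on the instrument's sloping panel and turn the selector a quarter turn clockwise, until the slot lies across the panel. Then put the screwdriver away, blade down, in the empty tool caddy and let go of it. Leave the other things lying about the bench where they are.

Things in the scene. Friction and masses are not known exactly. Their poses are not given: they have to be found in the camera images.
- driver: Flat screwdriver, 165 mm long, about 150 g, upright, blade down, in the carousel's tool pocket, turned any way. Origin at the middle of the blade's tip; z runs up the shaft to the handle, x along the blade's width, y its thickness. Blade 18 (x) x 3 (y) x 18 mm, shaft 9 mm diameter, collar 34 mm diameter at z = 75 to 81 mm, black handle at z = 81 to 165 mm; balance point about z = 95 mm.
- driver_tip (a point): Centre of the screwdriver blade's tip; axes as driver.
- driver_grip (a point): Middle of the screwdriver's black handle, 123 mm from the tip; axes as driver. The handle is rectangular, 32 mm (x) by 26 mm (y), 84 mm long, edges rounded: gripped across the 26 mm it is held square to the blade.
- carousel: Parts carousel on a fixed steel foot: a freely spinning aluminium disc, 200 mm diameter, top 30 mm above the table, carrying four white pots (54 mm diameter, 38 mm high) and one grey tube, the tool pocket. The disc turns at the lightest touch. Origin on the table under the disc's axis, z up.
- carousel_disc (a joint): Angle of the carousel's disc (rad), growing counter-clockwise seen from above, 0 at the start; no stops, hardly any friction.
- pocket (a point): Centre of the top rim of the tool pocket, an upright tube on the disc, 36 mm outside, 24 mm inside, rim 80 mm above the disc (110 mm above the table), 62 mm from the disc's axis. The screwdriver's collar rests on this rim with the blade hanging loosely inside, so it comes free when lifted about 80 mm straight up.
- console: Grey bench instrument fixed to the table, 197 mm deep, 220 mm wide, 48 mm high at its front edge, 153 mm at the back. The outward normal of its panel leans 30 degrees from vertical to the front (its -x). Origin on the table under the middle; x to its back, z up. The panel has a window, small knobs and terminals (under 15 mm high, all fixed) and one slotted rotary selector.
- slot (a point): Centre of the mouth of the slot in the selector, a round steel disc of 47 mm diameter set nearly flush in a black bezel ring (62 mm), its face 12 mm above the sloping panel. z is the disc's axis, pointing out of the panel; x runs along the slot and turns with the disc. Slot 30 mm long, 7 mm wide, 8 mm deep, closed at its ends, edges bevelled 2 mm.
- selector (a joint): Angle of the selector (rad), growing clockwise seen from outside the panel. 0: slot runs up and down the panel; 1.57: across it. Stops at 0 and 1.62; starts between 0 and 0.3; light friction (0.06 N m), stays where it is left. The blade has about 13 degrees of play each way in the slot, so the tool must turn farther than the disc.
- caddy: Empty open tool caddy, dark steel box fixed to the table: 72 x 72 mm outside, 94 mm high, 64 x 64 mm inside, floor 4 mm thick. Origin at the centre of its underside, z up, x and y along its sides.
- spool: Bystander: white plastic spool standing on its flange, 60 mm diameter, 56 mm high. Origin at the middle of its underside.
- meter: Bystander: black hand-held meter lying flat, 150 x 75 x 42 mm. Origin at the middle of its underside.
- heatsink: Bystander: finned aluminium heat sink, 80 x 60 x 34 mm. Origin at the middle of its underside.
- jar: Bystander: small closed jar, 56 mm diameter, 70 mm high. Origin at the middle of its underside.
- module: Bystander: plain aluminium box, 110 x 70 x 35 mm. Origin at the middle of its underside.
- wrench: Bystander: steel wrench lying flat, 180 mm long, 8 mm thick. Origin at the middle of its underside.
There are look-alikes about, which are no part of the job. What is shaped like the driver but pink is not meant.

How it is judged:
On the way, in this order (a step that is already met when the one before it is completed fails the run):
1. the screwdriver is lifted clear of the carousel's pocket (height (world z) of driver_tip above 0.115 m), for 0.1 s.
2. the blade stands in the slot of the selector, not yet turned (z of driver_tip in the frame of slot below -0.003 m and x of driver_tip in the frame of slot between -0.012 and 0.012 m and y of driver_tip in the frame of slot between -0.006 and 0.006 m and value of joint selector below 0.7 rad), for 0.1 s.
3. with the blade still in the slot, the selector has been turned to within about 10 degrees of across (z of driver_tip in the frame of slot below -0.003 m and x of driver_tip in the frame of slot between -0.012 and 0.012 m and y of driver_tip in the frame of slot between -0.006 and 0.006 m and value of joint selector above 1.4 rad), for 0.1 s.
At the end, for the whole second after the job is handed in: The selector's slot lies across the panel (joint above 1.40 rad; the stop is at 1.62), and the screwdriver stands or leans at rest in the caddy, blade down, its tip on or within about 16 mm of the caddy's floor (value of joint selector above 1.4 rad and x of driver_tip in the frame of caddy between -0.034 and 0.034 m and y of driver_tip in the frame of caddy between -0.034 and 0.034 m and z of driver_tip in the frame of caddy between 0 and 0.02 m and angle between driver's own z axis and vertical below 0.9 rad and linear speed of driver below 0.03 m/s); the robot touches nothing.
It fails at once if a bystander (spool, meter, heat sink, jar, aluminium box, wrench) is moved more than 30 mm (distance of any of spool, meter, heatsink, jar, module, wrench from where it was at the start of the episode above 0.03 m).
It also fails if it takes over 59 s, if anything falls off the work surface, if the arm or the gripper's body presses on something with over 40 N, if the wrist force passes 120 N, or if a joint passes its speed limit or range.

## Working session

There is one attempt and no reset: what is moved stays moved. The work goes in short steps, Python scripts to look and compute and a shell command to move; the robot and the scene stay as the last step left them, time stands still between calls to the robot, and variables do not carry over. Pictures are saved under pics/ and viewed, and the job is handed in when it is done.

```bash
ls; mkdir -p pics
python3 - <<'E'
from plant import *
import cv2
for n in("side","top"):
    cv2.imwrite(f"pics/{n}0.png",get_image(n)[:,:,::-1])
    p=camera_params(n);R=cv2.Rodrigues(p["rvec"])[0]
    print(n,p["mtx"],-R.T@p["tvec"],R)
print(read_state(),pinch_z)
E
```

```text
pics
side [[491.92887813   0.         273.39928298]
 [  0.         491.92887813 215.74032904]
 [  0.           0.           1.        ]] [ 0.11065117 -0.7903512   1.02071266] [[ 0.88344327 -0.46848781  0.00686803]
 [-0.32691211 -0.62683749 -0.70725048]
 [ 0.33564337  0.62257043 -0.70692969]]
top [[460.72510579   0.         276.89462953]
 [  0.         460.72510579 207.00105415]
 [  0.           0.           1.        ]] [ 0.45890923 -0.01069681  1.57341648] [[ 0.02859426 -0.99954678  0.00941282]
 [-0.9983832  -0.02902124 -0.04887481]
 [ 0.04912583 -0.00800006 -0.99876056]]
{'t': 0.1, 'q': array([-1.20987756,  0.32175472, -0.07007417,  1.45151941,  0.02258994,
        1.37078556, -0.05693263]), 'joint_vel': array([ 0.00196915, -0.00040457,  0.00105253, -0.00097454, -0.00052869,
        0.00010485,  0.0009916 ]), 'effort': array([ 3.74258743e-04, -4.92572880e+01, -4.05468028e-01, -3.13397241e+01,
       -6.40497054e-02,  3.94385273e-02,  5.60470471e-05]), 'position': array([0.22081463, 0.61079604, 0.19808389]), 'orientation': array([[-9.40452857e-01,  3.39923789e-01, -4.91303541e-04],
       [ 3.39924134e-01,  9.40451488e-01, -1.60706720e-03],
       [-8.42332253e-05, -1.67837687e-03, -9.99998588e-01]]), 'wrist_force': array([-0.27456706,  0.30360508, -0.17697854]), 'moment': array([0.0462614 , 0.01141291, 0.01705614]), 'gripper_width': 0.9986337256027135} 0.0187
```

View pics/side0.png

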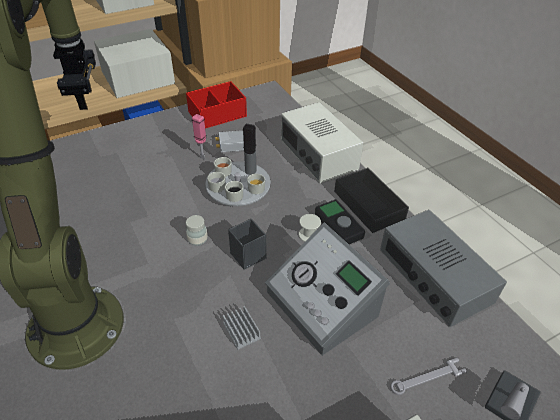

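View pics/top0.png

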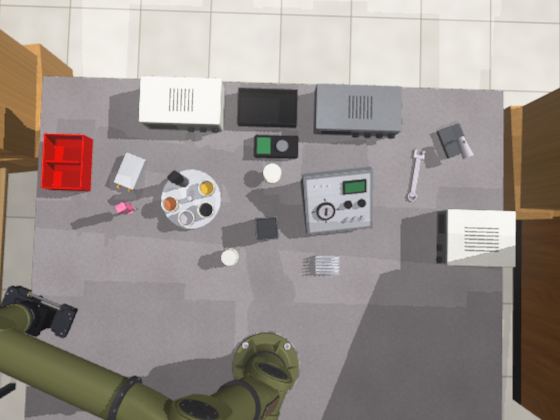

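The side view shows the black driver handle at about (249,137), the carousel at (238,184), the caddy at (247,243) and the selector at (304,274). In the top view these are the handle at (177,178), the disc at (190,198), the caddy at (266,228) and the selector at (326,211). The pink look-alike at (124,208) is ignored. Next I'll zoom in.

```bash
cat > h.py <<'E'
import numpy as np, cv2
from plant import *
def cam(n):
    p=camera_params(n);R=cv2.Rodrigues(np.array(p["rvec"]))[0];return np.array(p["mtx"]),R,np.array(p["tvec"]).ravel()
def ray(n,uv):
    K,R,t=cam(n);d=R.T@np.linalg.inv(K)@np.array([uv[0],uv[1],1.]);return -R.T@t,d/np.linalg.norm(d)
def onz(n,uv,z):
    c,d=ray(n,uv);return c+d*(z-c[2])/d[2]
def proj(n,P):
    K,R,t=cam(n);q=K@(R@np.array(P,float)+t);return q[:2]/q[2]
def tri(a,b):
    c1,d1=ray("side",a);c2,d2=ray("top",b)
    A=np.stack([d1,-d2],1);s=np.linalg.lstsq(A,c2-c1,rcond=None)[0]
    p,q=c1+s[0]*d1,c2+s[1]*d2;return (p+q)/2,np.linalg.norm(p-q)
E
python3 - <<'E'
import cv2,numpy as np
s=cv2.imread("pics/side0.png");t=cv2.imread("pics/top0.png")
def crop(i,x,y,w,h,k): return cv2.resize(i[y:y+h,x:x+w],None,fx=k,fy=k,interpolation=cv2.INTER_CUBIC)
a=crop(t,155,160,75,75,5);b=crop(s,200,115,75,75,5)
cv2.imwrite("pics/z1.png",np.hstack([a,b]))
a=crop(t,240,160,140,100,4);cv2.imwrite("pics/z2.png",a)
a=crop(s,220,205,180,150,4);cv2.imwrite("pics/z3.png",a)
E
```

```text
(no output)
```

View pics/z1.png

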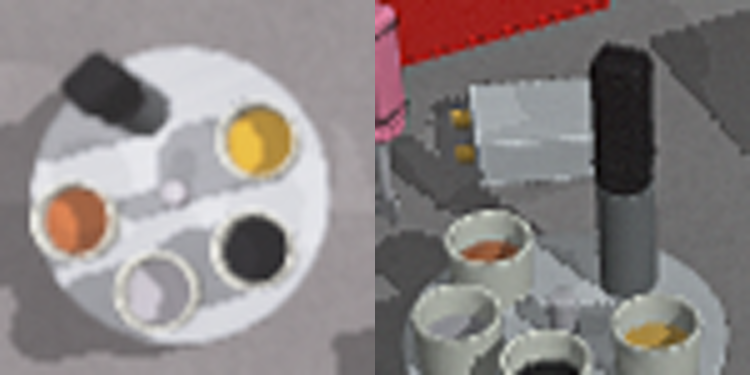

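View pics/z2.png

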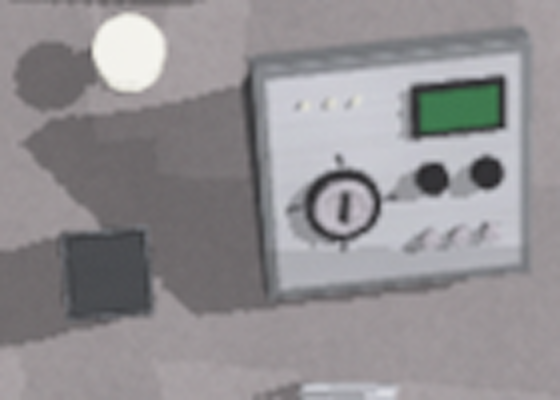

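View pics/z3.png

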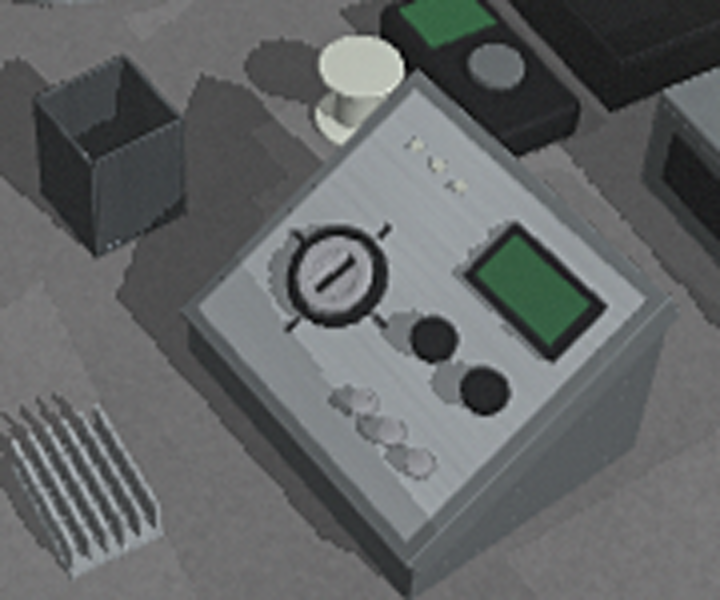

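Run:
```python
import cv2,numpy as np
s=cv2.imread("pics/side0.png");t=cv2.imread("pics/top0.png")
def crop(i,x,y,w,h,k): return cv2.resize(i[y:y+h,x:x+w],None,fx=k,fy=k,interpolation=cv2.INTER_NEAREST)
g=lambda i:np.clip((i/255.)**.45*255,0,255).astype(np.uint8)
a=crop(t,162,165,30,26,14);b=crop(s,238,120,25,36,12)
b=b[:364];cv2.imwrite("pics/z4.png",g(np.hstack([a,b])))
```

```text
(no output)
```

View pics/z4.png

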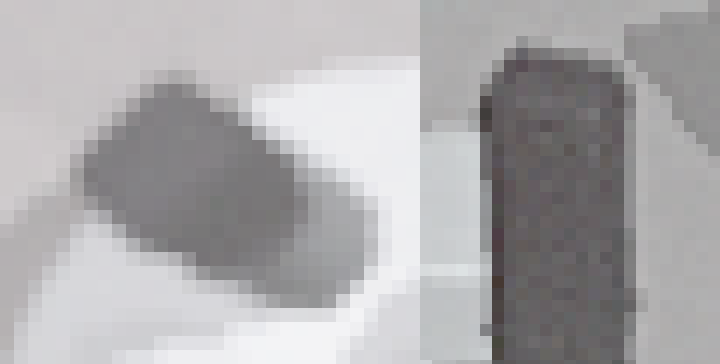

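Run:
```python
from h import *
t=cv2.imread("pics/top0.png");s=cv2.imread("pics/side0.png")
# disc outline, top
d,_=tri((238,184),(190,198));
# console corners of panel: top-view crop z2 (x/4+240,y/4+160); side z3 (x/4+220,y/4+205)
T=lambda x,y:(240+x/4,160+y/4); S=lambda x,y:(220+x/4,205+y/4)
for nm,a,b in [("backleft",S(417,70),T(252,62)),("backright",S(670,297),T(525,35)),("frontleft",S(190,312),T(270,296)),("frontright",S(410,565),T(525,268)),
 ("sel",S(336,275),T(344,205)),("slotup",S(356,258),T(347,192)),("slotdn",S(318,292),T(341,220)),
 ("cad back",S(124,56),T(146,231)),("cad left",S(38,98),T(64,234)),("cad front",S(94,160),T(70,318)),("cad right",S(184,122),T(152,312))]:
    p,e=tri(a,b);print(nm,p.round(4),round(e,4))
for nm,a in [("bl",T(65,234)),("br",T(146,231)),("fl",T(70,318)),("fr",T(152,312))]:print(nm,onz("top",a,.094).round(4))
for nm,a in [("bl",S(38,98)),("br",S(124,56)),("fl",S(94,160)),("fr",S(184,122))]:print(nm,onz("side",a,.094).round(4))
```

```text
backleft [ 0.6283 -0.0999  0.1459] 0.003
backright [ 0.658  -0.3138  0.1445] 0.0016
frontleft [ 0.4498 -0.1283  0.0415] 0.0053
frontright [ 0.4786 -0.3402  0.04  ] 0.0041
sel [ 0.523  -0.181   0.0945] 0.001
slotup [ 0.534  -0.1824  0.1057] 0.0032
slotdn [ 0.5114 -0.1802  0.0841] 0.0014
cad back [ 0.4819 -0.016   0.1529] 0.0297
cad left [0.4659 0.055  0.0588] 0.059
cad front [0.4413 0.0306 0.0288] 0.0377
cad right [ 0.4595 -0.0425  0.128 ] 0.06
bl [0.4928 0.0426 0.094 ]
br [ 0.4971 -0.0223  0.094 ]
fl [0.4257 0.0366 0.094 ]
fr [ 0.4324 -0.0289  0.094 ]
bl [0.4262 0.0338 0.094 ]
br [0.4924 0.0424 0.094 ]
fl [ 0.4353 -0.0314  0.094 ]
fr [ 0.5003 -0.0287  0.094 ]
```

Run:
```python
from h import *
t=cv2.imread("pics/top0.png");s=cv2.imread("pics/side0.png")
# disc ellipse from bright
for n,im,(x0,y0,x1,y1) in (("top",t,(155,160,230,235)),("side",s,(200,115,275,215))):
    g=im[y0:y1,x0:x1].max(2); m=(g<75).astype(np.uint8)
    k,l,st,c=cv2.connectedComponentsWithStats(m)
    for i in range(1,k):
        if st[i,4]>40:
            pts=np.argwhere(l==i)[:,::-1].astype(np.float32)+[x0,y0]
            print(n,st[i],c[i]+[x0,y0])
            if n=="side": print([(int(y),int((pts[:,1]==y).sum()),int(pts[pts[:,1]==y,0].min())) for y in np.unique(pts[:,1])])
def ell(c,z,r):return [np.array(c)+0]
# guess: handle top centre; solve by project
P=np.array([.535,.33,.2])
for n in("top","side"):print(n,proj(n,P))
```

```text
top [ 13  11  16  15 151] [175.91390728 178.00662252]
top [ 45  44  12  12 114] [205.72807018 209.54385965]
side [ 43   9  13  50 415] [248.73012048 142.07710843]
[(124, 7, 245), (125, 9, 245), (126, 11, 244), (127, 13, 243), (128, 13, 243), (129, 13, 243), (130, 13, 243), (131, 13, 243), (132, 13, 243), (133, 13, 243), (134, 13, 243), (135, 13, 243), (136, 12, 244), (137, 12, 244), (138, 12, 244), (139, 12, 244), (140, 12, 244), (141, 12, 244), (142, 12, 244), (143, 12, 244), (144, 12, 244), (145, 12, 244), (146, 12, 244), (147, 13, 243), (148, 12, 244), (149, 11, 244), (150, 12, 244), (151, 11, 244), (152, 11, 244), (153, 10, 244), (154, 3, 244), (155, 2, 245), (156, 3, 245), (157, 3, 245), (158, 3, 245), (159, 3, 245), (160, 3, 245), (161, 3, 245), (162, 3, 245), (163, 3, 245), (164, 3, 245), (165, 3, 245), (166, 3, 245), (167, 3, 245), (168, 3, 245), (169, 3, 245), (170, 3, 245), (171, 3, 245), (172, 3, 245), (173, 3, 246)]
side [28 72 13  5 46] [234.04347826 189.06521739]
[(187, 6, 233), (188, 10, 230), (189, 12, 229), (190, 11, 228), (191, 7, 230)]
top [158.99050556 200.71484049]
side [219.49253986 125.48432095]
```

Run:
```python
from h import *
p,e=tri((249.3,138.5),(175.9,178));print(p,e)
for z in(.116,.158,.2):
    q=[p[0],p[1],z];print(z,proj("top",q),proj("side",q))
K,R,t=cam("side");D=(R@p+t)[2];print("mm/px side",D/K[0,0]*1000)
c,d=ray("side",(249,138));print("side view az",np.degrees(np.arctan2(d[1],d[0])));
c,d=ray("top",(176,178));print("top az",np.degrees(np.arctan2(d[1],d[0])))
# disc edge from top: rim approx via crop extents (29..330,45..345)/5
for uv in((161,199),(221,199),(191,169),(191,229)):print(onz("top",uv,.03).round(4))
# handle top corners on z=.2
for uv in((174.5,170.4),(167.7,177.5)):print(onz("top",uv,.2).round(4))
```

```text
[0.60996329 0.29206395 0.15345704] 0.0013652507811840985
0.116 [178.472185   179.12764099] [249.41863882 148.68858585]
0.158 [175.69035225 177.63681087] [249.02582464 137.24863378]
0.2 [172.73899661 176.05513063] [248.61660276 125.33083896]
mm/px side 2.9568486104719742
side view az 65.2437042536453
top az 63.57528898897274
[0.5504 0.3657 0.03  ]
[0.5562 0.1651 0.03  ]
[0.6543 0.2692 0.03  ]
[0.4529 0.2617 0.03  ]
[0.6271 0.2875 0.2   ]
[0.6052 0.3069 0.2   ]
```

```bash
cat >> h.py <<'E'
def go(target,azy=None):
    s=read_state();R=s["orientation"];d=R.T@(np.array(target)-s["position"])
    a=np.degrees(np.arctan2(R[1,1],R[0,1]))
    tr=0 if azy is None else (a-azy+180)%360-180
    print("t",round(s["t"],2),"pos",s["position"].round(4),"azy",round(a,2),"tilt",R[:2,2].round(4),"w",round(s["gripper_width"]*87,1),"F",s["wrist_force"].round(1),"M",s["moment"].round(2),"q",s["q"].round(2))
    print("  shift tool mm",(d*1000).round(1),"turn",round(tr,2))
E
python3 - <<'E'
from h import *
print(tri((199,116),(120,208)),tri((199,128),(124,208)))
go((.61,.292,.28),48)
E
```

```text
(array([0.51436747, 0.45508801, 0.1649044 ]), np.float64(0.006782940674856619)) (array([0.51393664, 0.45911182, 0.11812491]), np.float64(0.0013017675934475325))
t 0.1 pos [0.2208 0.6108 0.1981] azy 70.13 tilt [-0.0005 -0.0016] w 86.9 F [-0.3  0.3 -0.2] M [0.05 0.01 0.02] q [-1.21  0.32 -0.07  1.45  0.02  1.37 -0.06]
  shift tool mm [-474.4 -167.7  -81.6] turn 22.13
```

```bash
python3 -m pendant '[[0.087,0,0,-0.04,0],[0.087,0,0,-0.08,0],[0.087,-0.03,-0.01,-0.1,7],[0.087,-0.07,-0.025,-0.1,14],[0.087,-0.108,-0.038,-0.1,22]]'
```

```text
t: 0.52
position: [0.3096, 0.539, 0.2999]
orientation: [[-0.753, 0.658, 0.001], [0.658, 0.753, 0.001], [0.0, 0.002, -1.0]]
wrist_force: [0.5, 1.0, 0.1]
gripper_width: 1.002
```

```bash
python3 -m pendant '[[0.087,-0.04,0.001,0,0],[0.087,-0.08,0.002,0,0],[0.087,-0.12,0.003,0,0],[0.087,-0.16,0.004,0,0],[0.087,-0.2,0.006,0,0]]'; python3 -c "
from h import *
go((.61,.292,.28),48)"
```

```text
t: 0.93
position: [0.4651, 0.4101, 0.2996]
orientation: [[-0.753, 0.658, 0.0], [0.658, 0.753, 0.001], [0.0, 0.001, -1.0]]
wrist_force: [0.0, 0.4, -0.3]
gripper_width: 1.0
t 0.93 pos [0.4651 0.4101 0.2996] azy 48.82 tilt [0.0004 0.001 ] w 87.0 F [ 0.   0.4 -0.3] M [ 0.02 -0.02 -0.03] q [-0.89  0.23  0.15  1.37 -0.04  1.54  0.11]
  shift tool mm [-186.8    6.5   19.5] turn 0.82
```

```bash
python3 -m pendant '[[0.087,-0.04,0.001,0,0],[0.087,-0.08,0.002,0,0],[0.087,-0.12,0.004,0,0],[0.087,-0.155,0.005,0,0.8],[0.087,-0.187,0.0065,0.0,0.8]]'; python3 -m pendant '[[0.087,0,0,0.02,0],[0.087,0,0,0.03,0],[0.087,0,0,0.03,0]]'; python3 -c "
from h import *
for n in('top','side'):cv2.imwrite(f'pics/{n}1.png',cv2.resize(get_image(n)[100:260,120:320][:,:,::-1],None,fx=3,fy=3))
go((.61,.292,.143),48)"; python3 -c "
import cv2,numpy as np
cv2.imwrite('pics/c1.png',np.hstack([cv2.imread('pics/top1.png')[:,:400],cv2.imread('pics/side1.png')[:,200:]]))"
```

```text
t: 1.35
position: [0.6117, 0.2893, 0.299]
orientation: [[-0.742, 0.671, -0.0], [0.671, 0.742, -0.0], [-0.0, -0.0, -1.0]]
wrist_force: [-0.3, 0.6, 0.9]
gripper_width: 1.001
t: 1.6
position: [0.6098, 0.289, 0.2649]
orientation: [[-0.742, 0.671, -0.006], [0.671, 0.742, -0.002], [0.003, -0.006, -1.0]]
wrist_force: [-1.0, 0.2, -0.4]
gripper_width: 1.002
t 1.7 pos [0.6101 0.2911 0.2683] azy 48.05 tilt [-0.0024  0.0002] w 86.9 F [-0.5  0.4  0.3] M [-0.03 -0.02  0.  ] q [-0.67  0.36  0.25  1.27 -0.09  1.52  0.41]
  shift tool mm [  0.4   0.8 125.3] turn 0.05
```

View pics/c1.png

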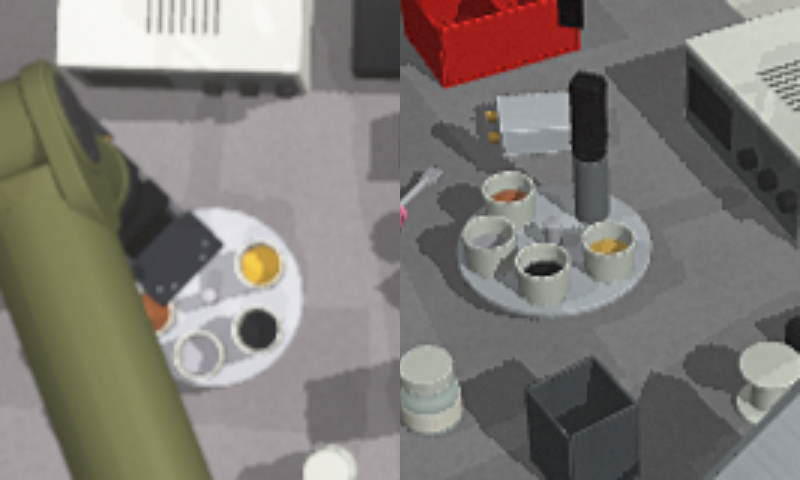

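The side view still shows the driver in its pocket at about (253,137), with a fingertip above it. I'll look at the upper part of the side view for the fingers and check the TCP projection.

```bash
python3 -c "
from h import *
im=get_image('side')[:,:,::-1].copy()
s=read_state();p=proj('side',s['position']);print(p)
for k in(-1,1):print(proj('side',s['position']+k*.0435*s['orientation'][:,1]))
cv2.imwrite('pics/s2.png',cv2.resize(im[40:180,180:320],None,fx=4,fy=4))"
```

```text
[248.17781907 104.6173336 ]
[243.76246601 113.05973044]
[252.40488635  96.53494947]
```

View pics/s2.png

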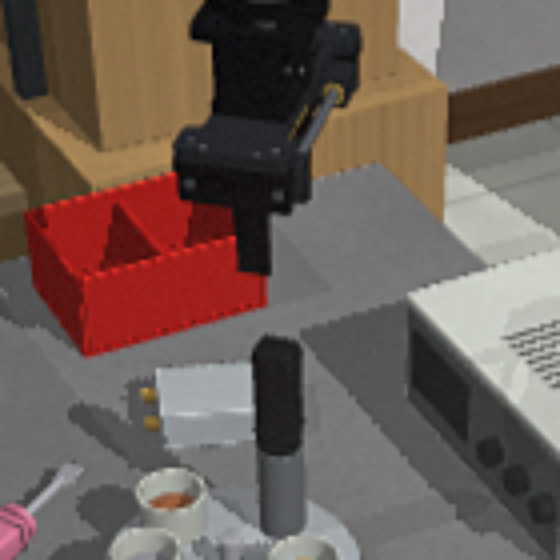

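```bash
python3 -c "
from h import *
s=read_state();print(s['t'],s['position'])
print(proj('top',s['position']+[0,0,.12]),proj('top',s['position']))
im=get_image('side')[:,:,::-1].copy()
for k,c in((-.0435,(0,0,255)),(.0435,(0,255,0)),(-.0585,(255,0,0)),(0,(255,255,0))):
  u=proj('side',s['position']+k*s['orientation'][:,1]);im[int(round(u[1])),int(round(u[0]))]=c
P=[.61,.292]
for z in(.110,.116,.2):
  u=proj('side',P+[z]);im[int(round(u[1])),int(round(u[0]))]=(255,0,255)
cv2.imwrite('pics/s3.png',cv2.resize(im[70:180,205:295],None,fx=6,fy=5.5,interpolation=cv2.INTER_NEAREST))"
```

```text
1.75 [0.61047343 0.29135801 0.26929705]
[157.1321382  167.35116404] [167.71182298 173.05215642]
```

View pics/s3.png

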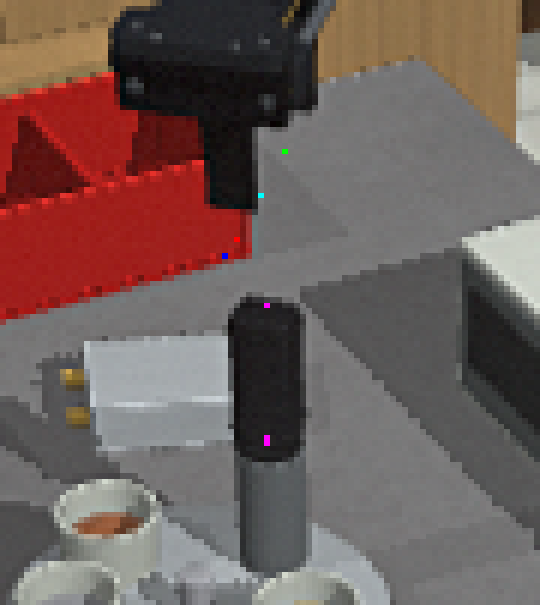

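The fingertips appear about 20 mm above the TCP. That fits a linkage gripper whose tips retract when open. The lateral position matches, so I'll descend around the handle.

```bash
python3 -m pendant '[[0.087,0,0,0.03,0],[0.087,0,0,0.06,0],[0.087,0,0,0.08,0],[0.087,0,0,0.095,0],[0.087,0,0,0.095,0]]'; python3 -c "
from h import *
im=get_image('side')[:,:,::-1].copy()
cv2.imwrite('pics/s4.png',cv2.resize(im[70:200,205:295],None,fx=6,fy=4.5))
go((.61,.292,.143),48)"
```

```text
t: 2.22
position: [0.6084, 0.2919, 0.1719]
orientation: [[-0.745, 0.667, -0.004], [0.667, 0.745, -0.001], [0.003, -0.004, -1.0]]
wrist_force: [0.3, 0.4, 0.4]
gripper_width: 1.001
t 2.27 pos [0.6095 0.2923 0.1742] azy 48.17 tilt [-0.0017  0.0005] w 86.6 F [-0.   0.7  0.8] M [-0.03 -0.01 -0.03] q [-0.67  0.39  0.25  1.42 -0.1   1.34  0.42]
  shift tool mm [-0.6  0.2 31.2] turn 0.17
```

View pics/s4.png

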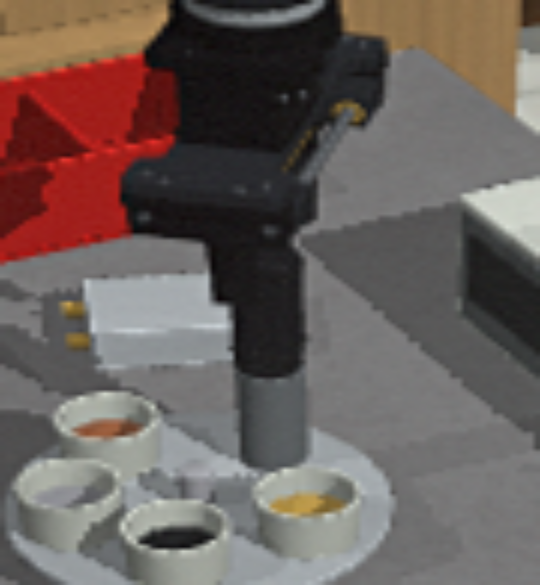

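The handle top sits between the fingers, with the front finger at about (242,137) px and the pots undisturbed. I'll lower and close.

```bash
python3 -m pendant '[[0.087,0,0,0.012,0],[0.087,0,0,0.024,0],[0.087,0,0,0.031,0],[0.087,0,0,0.031,0]]'; python3 -m pendant '[[0.04,0,0,0,0],[0.02,0,0,0,0],[0.0,0,0,0,0],[0.0,0,0,0,0],[0.0,0,0,0,0]]'; python3 -m pendant '[[0,0,0,0,0],[0,0,0,0,0],[0,0,0,0,0],[0,0,0,0,0],[0,0,0,0,0]]'; python3 -c "
from h import *
go((.61,.292,.3),48)"
```

```text
t: 2.6
position: [0.6083, 0.2919, 0.1411]
orientation: [[-0.745, 0.667, -0.004], [0.667, 0.745, -0.001], [0.003, -0.004, -1.0]]
wrist_force: [-0.9, 0.3, 0.3]
gripper_width: 0.999
t: 3.02
position: [0.6086, 0.292, 0.1416]
orientation: [[-0.745, 0.667, -0.004], [0.667, 0.745, -0.001], [0.002, -0.003, -1.0]]
wrist_force: [0.7, -0.1, -0.4]
gripper_width: 0.711
t: 3.43
position: [0.6086, 0.292, 0.1416]
orientation: [[-0.745, 0.667, -0.004], [0.667, 0.745, -0.0], [0.002, -0.003, -1.0]]
wrist_force: [0.3, 0.0, 0.4]
gripper_width: 0.322
t 3.43 pos [0.6086 0.292  0.1416] azy 48.18 tilt [-0.0036 -0.0005] w 28.0 F [0.3 0.  0.4] M [ 0.1  -0.12 -0.05] q [-0.67  0.41  0.24  1.46 -0.1   1.29  0.42]
  shift tool mm [  -0.7    0.4 -158.4] turn 0.18
```

```bash
python3 -m pendant '[[0,0,0,0,0],[0,0,0,0,0],[0,0,0,0,0],[0,0,0,0,0]]'; python3 -c "
from h import *
im=get_image('side')[:,:,::-1].copy()
cv2.imwrite('pics/s5.png',cv2.resize(im[70:200,205:295],None,fx=6,fy=4.5))
go((.61,.292,.3),48)"
```

```text
t: 3.77
position: [0.6087, 0.292, 0.1416]
orientation: [[-0.745, 0.667, -0.004], [0.667, 0.745, -0.0], [0.002, -0.003, -1.0]]
wrist_force: [-0.1, -0.5, 0.7]
gripper_width: 0.297
t 3.82 pos [0.6086 0.2921 0.1416] azy 48.18 tilt [-0.0036 -0.0005] w 26.1 F [ 0.8 -0.1  0.3] M [ 0.04 -0.04  0.04] q [-0.67  0.41  0.24  1.46 -0.1   1.29  0.42]
  shift tool mm [  -0.7    0.4 -158.4] turn 0.18
```

View pics/s5.png

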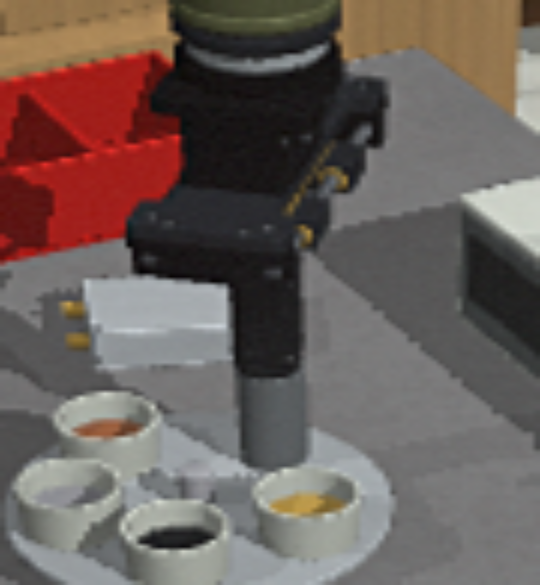

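The opening reads 26.1 mm, so the grip is on the 26 mm flats. I'll lift straight up.

```bash
python3 -m pendant '[[0,0,0,-0.015,0],[0,0,0,-0.04,0],[0,0,0,-0.07,0],[0,0,0,-0.1,0],[0,0,0,-0.13,0]]'; python3 -m pendant '[[0,0,0,-0.03,0],[0,0,0,-0.05,0],[0,0,0,-0.05,0],[0,0,0,-0.05,0]]';  python3 -c "
from h import *
a=get_image('side');b=get_image('top')
cv2.imwrite('pics/s6.png',np.hstack([cv2.resize(a[50:200,190:310],None,fx=3.3,fy=3.3),cv2.resize(b[100:250,100:220],None,fx=3.3,fy=3.3)])[:,:,::-1])
s=read_state();print(proj('side',s['position']-[0,0,.1066]))
go((.523,-.181,.26),48)"
```

```text
t: 4.23
position: [0.6087, 0.2919, 0.2724]
orientation: [[-0.745, 0.667, -0.005], [0.667, 0.745, -0.001], [0.003, -0.004, -1.0]]
wrist_force: [-0.1, 0.5, -1.2]
gripper_width: 0.294
t: 4.57
position: [0.6094, 0.292, 0.3232]
orientation: [[-0.745, 0.667, -0.003], [0.667, 0.745, -0.0], [0.002, -0.002, -1.0]]
wrist_force: [0.2, -0.2, -1.1]
gripper_width: 0.299
[247.99151975 121.55744814]
t 4.67 pos [0.6082 0.2917 0.3203] azy 48.18 tilt [-0.0074 -0.0024] w 25.7 F [ 0.5 -0.7 -1.6] M [-0.05 -0.04 -0.01] q [-0.67  0.36  0.26  1.17 -0.09  1.63  0.41]
  shift tool mm [-251.9 -408.7   62.1] turn 0.18
```

View pics/s6.png

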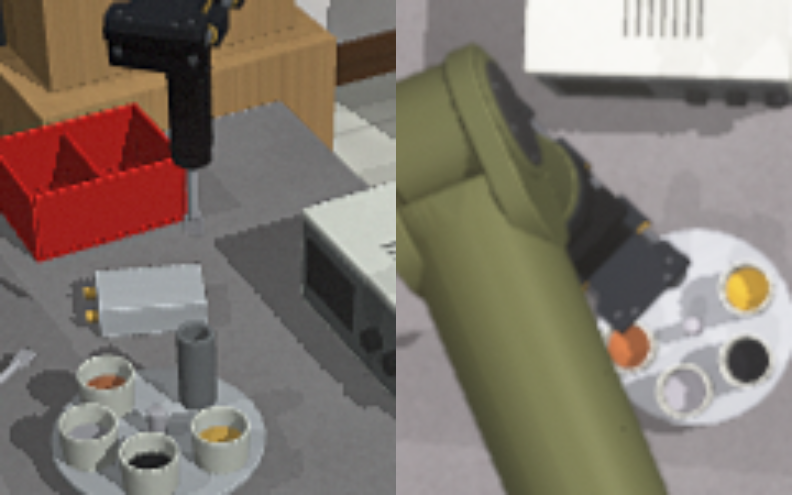

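The blade hangs straight, and its tip at (248.5,121.5) px matches the predicted (248.0,121.6). The pocket is empty and undisturbed. Next I'll refine the slot position and direction.

Run:
```python
from h import *
t=cv2.imread("pics/top0.png");s=cv2.imread("pics/side0.png")
k=lambda i,x,y,w,h,f:cv2.resize(i[y:y+h,x:x+w],None,fx=f,fy=f,interpolation=cv2.INTER_NEAREST)
cv2.imwrite("pics/z5.png",np.hstack([k(t,312,196,30,30,13),k(s,286,256,36,36,390/36)]))
for n,uv in(("top",(326,211.2)),("side",(304,273.8))):
    for z in(.094,.1):print(n,z,onz(n,uv,z).round(4))
for n,im,(x0,y0,x1,y1),lo in(("top",t,(312,196,342,226),75),("side",s,(286,256,322,292),75)):
    m=(im[y0:y1,x0:x1].max(2)<lo).astype(np.uint8)
    K,l,st,c=cv2.connectedComponentsWithStats(m)
    for i in range(1,K):
        if st[i,4]>8:
            pts=np.argwhere(l==i)[:,::-1].astype(np.float32);e=cv2.fitEllipse(pts) if len(pts)>5 else None
            print(n,st[i],c[i]+[x0,y0],cv2.minAreaRect(pts),np.linalg.eigh(np.cov(pts.T))[1][:,1])
```

```text
top 0.094 [ 0.5227 -0.1808  0.094 ]
top 0.1 [ 0.5225 -0.1801  0.1   ]
side 0.094 [ 0.5236 -0.181   0.094 ]
side 0.1 [ 0.5209 -0.1849  0.1   ]
top [ 5  7 17 16 42] [322.30952381 207.54761905] ((11.237735748291016, 12.532075881958008), (10.934453010559082, 17.814558029174805), 47.48955535888672) [-0.76127195  0.64843274]
side [  5   6  26  26 212] [303.66509434 274.66509434] ((17.5, 18.5), (25.0, 25.0), 90.0) [-0.84748776  0.53081494]
side [13 13 10  9 23] [303.47826087 273.13043478] ((17.323530197143555, 17.294116973876953), (1.7354435920715332, 11.388850212097168), 49.39870071411133) [-0.76155985  0.64809459]
```

View pics/z5.png

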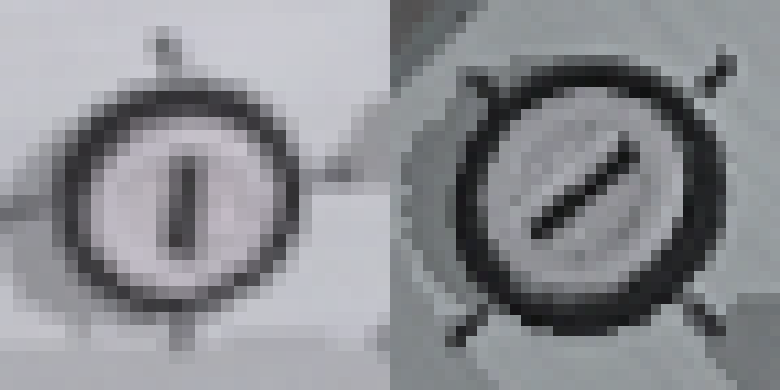

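```bash
python3 -m pendant '[[0,-0.02,-0.03,0,-5],[0,-0.04,-0.06,0,-10],[0,-0.06,-0.095,0,-15],[0,-0.08,-0.13,0,-20],[0,-0.1,-0.165,0,-25]]'; python3 -c "
from h import *
go((.521,-.181,.30),84.4)"
```

```text
t: 5.08
position: [0.5711, 0.1003, 0.3185]
orientation: [[-0.959, 0.285, -0.011], [0.285, 0.959, -0.004], [0.01, -0.007, -1.0]]
wrist_force: [-0.5, -0.7, -0.9]
gripper_width: 0.295
t 5.08 pos [0.5711 0.1003 0.3185] azy 73.45 tilt [-0.0112 -0.0036] w 25.7 F [-0.5 -0.7 -0.9] M [-0.02 -0.07  0.03] q [-0.47  0.15  0.29  1.43 -0.04  1.58  1.1 ]
  shift tool mm [ -32.3 -283.7   20.1] turn -10.95
```

Run:
```python
from h import *
y=np.radians(8.2);n=np.array([-.5*np.cos(y),-.5*np.sin(y),.866]);c0=np.array([.522,-.1815,.098])
def pl(nm,uv):
    c,d=ray(nm,uv);return c+d*(n@(c0-c))/(n@d)
for nm,a,b in(("top",(312+178/13,196+255/13),(312+188/13,196+158/13)),("side",(303.48-5*.7616,273.13+5*.648),(303.48+5*.7616,273.13-5*.648)),("toptick",(312+180/13,196+340/13),(312+165/13,196+45/13)),("sidetick",(286+458/10.83-36,256+338/10.83),(286+725/10.83-36,256+65/10.83))):
    p,q=pl(nm,a),pl(nm,b);v=q-p;u=np.array([np.cos(y)*.866,np.sin(y)*.866,.5]);w=np.cross(n,u)
    print(nm,((p+q)/2).round(4),"len",np.linalg.norm(v).round(4),"az",np.degrees(np.arctan2(v[1],v[0])).round(1),"theta",np.degrees(np.arctan2(-v@w,v@u)).round(1))
go((.521,-.181,.30),84.4)
```

```text
top [ 0.5204 -0.1808  0.0971] len 0.027 az -0.9 theta 7.9
side [ 0.5218 -0.1812  0.0979] len 0.0238 az 1.7 theta 5.6Traceback (most recent call last):
  File "<stdin>", line 6, in <module>
  File "<stdin>", line 4, in pl
  File "h.py", line 6, in ray
    K,R,t=cam(n);d=R.T@np.linalg.inv(K)@np.array([uv[0],uv[1],1.]);return -R.T@t,d/np.linalg.norm(d)
          ~~~^^^
  File "h.py", line 4, in cam
    p=camera_params(n);R=cv2.Rodrigues(np.array(p["rvec"]))[0];return np.array(p["mtx"]),R,np.array(p["tvec"]).ravel()
ValueError: cameras: side, top
```

```bash
cat >> h.py <<'E'
def tip(target,azy=None,L=.1066):
    s=read_state();T=s["position"]+L*s["orientation"][:,2];print("tip",T.round(4));go(np.array(target)-L*s["orientation"][:,2],azy)
    return T
E
python3 -m pendant '[[0,-0.006,-0.035,0,-3],[0,-0.012,-0.07,0,-6],[0,-0.018,-0.11,0,-10],[0,-0.025,-0.15,0,-13],[0,-0.03,-0.18,0,-16]]'; python3 -c "
from h import *
tip((.5195,-.181,.15),90)"
```

```text
t: 5.5
position: [0.5466, -0.0849, 0.3175]
orientation: [[-1.0, 0.01, -0.014], [0.01, 1.0, -0.005], [0.014, -0.005, -1.0]]
wrist_force: [0.1, -0.2, -1.3]
gripper_width: 0.294
tip [ 0.5451 -0.0854  0.211 ]
t 5.5 pos [ 0.5466 -0.0849  0.3175] azy 89.42 tilt [-0.0143 -0.0047] w 25.6 F [ 0.1 -0.2 -1.3] M [-0.08 -0.01  0.01] q [-0.27  0.09  0.41  1.5  -0.03  1.57  1.69]
  shift tool mm [ 23.7 -95.6  61.8] turn -0.58
```

```bash
python3 -m pendant '[[0,0.008,-0.035,0,-0.6],[0,0.016,-0.07,0,-0.6],[0,0.0237,-0.0956,0.01,-0.6],[0,0.0237,-0.0956,0.035,-0.6],[0,0.0237,-0.0956,0.05,-0.6]]'; python3 -m pendant '[[0,0,0,0,0],[0,0,0,0,0]]'; python3 -c "
from h import *
a=get_image('side');b=get_image('top')
T=tip((.5195,-.181,.12),90);print(proj('side',T),proj('top',T))
k=lambda i,x,y,w,h,f:cv2.resize(i[y:y+h,x:x+w],None,fx=f,fy=f,interpolation=cv2.INTER_CUBIC)
cv2.imwrite('pics/s7.png',np.hstack([k(a,260,205,80,100,5),k(b,290,165,80,100,5)])[:,:,::-1])
"
```

```text
t: 5.92
position: [0.5187, -0.1829, 0.2651]
orientation: [[-1.0, 0.005, -0.018], [0.005, 1.0, -0.004], [0.018, -0.004, -1.0]]
wrist_force: [0.6, 2.1, -2.5]
gripper_width: 0.298
t: 6.08
position: [0.5168, -0.1828, 0.2625]
orientation: [[-1.0, 0.006, -0.024], [0.006, 1.0, -0.003], [0.024, -0.004, -1.0]]
wrist_force: [0.5, 0.1, -1.8]
gripper_width: 0.295
tip [ 0.5168 -0.1832  0.1585]
t 6.18 pos [ 0.5187 -0.1827  0.2651] azy 89.74 tilt [-0.0186 -0.0043] w 26.1 F [ 0.2  0.9 -1. ] M [ 0.08 -0.04 -0.02] q [-0.17  0.1   0.49  1.6  -0.03  1.47  1.89]
  shift tool mm [-3.4  2.3 38.4] turn -0.26
[303.33896939 257.95090165] [329.13783227 212.32951193]
```

View pics/s7.png

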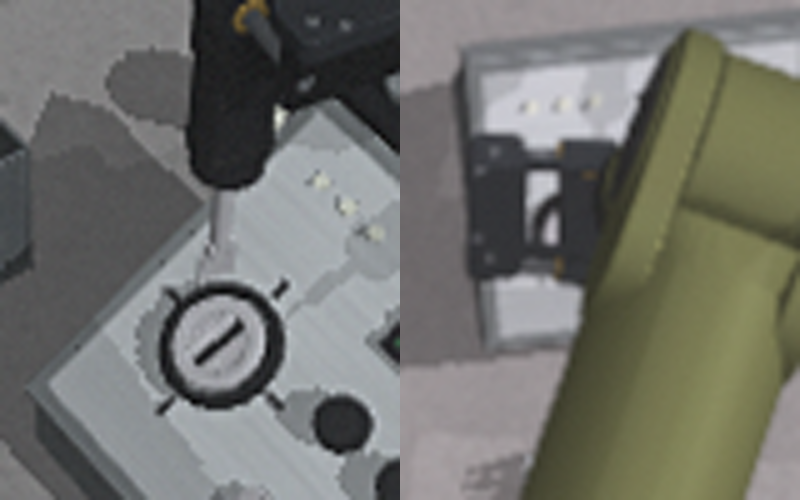

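The side view shows the blade tip at about (303,260), just up-image of the slot centre at (304,273), as expected at this height. I'll centre it and lower.

```bash
python3 -m pendant '[[0,-0.0034,0.0023,0.015,0],[0,-0.0034,0.0023,0.03,0],[0,-0.0034,0.0023,0.045,0],[0,-0.0034,0.0023,0.045,0]]'; python3 -c "
from h import *
a=get_image('side')
T=tip((.5195,-.181,.10),90);print(proj('side',T),proj('top',T))
k=lambda i,x,y,w,h,f:cv2.resize(i[y:y+h,x:x+w],None,fx=f,fy=f,interpolation=cv2.INTER_CUBIC)
cv2.imwrite('pics/s8.png',k(a,270,215,70,80,7)[:,:,::-1])
"
```

```text
t: 6.52
position: [0.5204, -0.1797, 0.2181]
orientation: [[-1.0, 0.003, -0.022], [0.003, 1.0, -0.004], [0.022, -0.004, -1.0]]
wrist_force: [0.2, 0.2, -2.4]
gripper_width: 0.293
tip [ 0.5189 -0.1804  0.1131]
t 6.57 pos [ 0.521  -0.18    0.2196] azy 89.79 tilt [-0.0202 -0.004 ] w 25.8 F [-0.1  0.2 -0.2] M [ 0.01 -0.04  0.01] q [-0.16  0.12  0.48  1.67 -0.04  1.39  1.89]
  shift tool mm [-0.9 -0.5 13. ] turn -0.21
[302.54552756 269.31232199] [326.52875411 212.18310132]
```

View pics/s8.png

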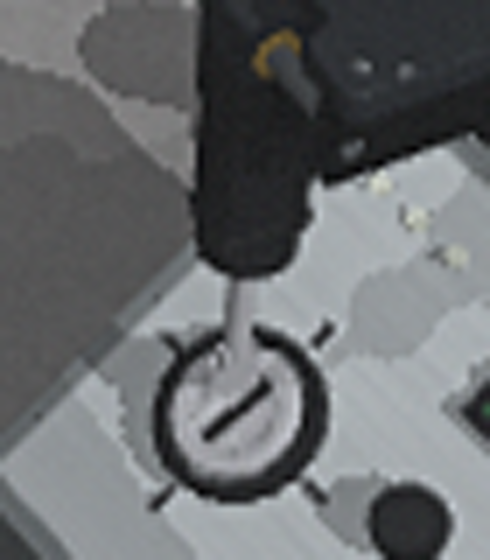

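```bash
python3 -m pendant '[[0,-0.001,-0.0005,0.005,0],[0,-0.001,-0.0005,0.010,0],[0,-0.001,-0.0005,0.013,0],[0,-0.001,-0.0005,0.013,0]]'; python3 -c "
from h import *
T=tip((.5195,-.181,.095),90)"
```

```text
t: 6.9
position: [0.5217, -0.1803, 0.2064]
orientation: [[-1.0, 0.003, -0.02], [0.003, 1.0, -0.004], [0.02, -0.004, -1.0]]
wrist_force: [-0.1, -0.1, -2.1]
gripper_width: 0.296
tip [ 0.5195 -0.1807  0.0998]
t 6.9 pos [ 0.5217 -0.1803  0.2064] azy 89.81 tilt [-0.0205 -0.0038] w 25.8 F [-0.1 -0.1 -2.1] M [ 0.16 -0.05  0.01] q [-0.16  0.13  0.48  1.69 -0.05  1.36  1.9 ]
  shift tool mm [-0.1 -0.3  4.8] turn -0.19
```

```bash
python3 -m pendant '[[0,0,0,0.0015,0],[0,0,0,0.003,0],[0,0,0,0.003,0]]'; python3 -m pendant '[[0,0,0,0.0015,0],[0,0,0,0.003,0],[0,0,0,0.003,0]]';python3 -c "
from h import *
T=tip((.5195,-.181,.095),90)"
```

```text
t: 7.15
position: [0.5217, -0.1802, 0.2033]
orientation: [[-1.0, 0.003, -0.02], [0.003, 1.0, -0.004], [0.02, -0.004, -1.0]]
wrist_force: [-0.7, 1.5, -1.5]
gripper_width: 0.297
t: 7.4
position: [0.5223, -0.1802, 0.2018]
orientation: [[-1.0, 0.003, -0.018], [0.003, 1.0, -0.004], [0.018, -0.004, -1.0]]
wrist_force: [-0.8, 0.4, 5.5]
gripper_width: 0.294
tip [ 0.5204 -0.1806  0.0952]
t 7.4 pos [ 0.5223 -0.1802  0.2018] azy 89.82 tilt [-0.0183 -0.0035] w 25.6 F [-0.8  0.4  5.5] M [ 0.4   0.32 -0.08] q [-0.16  0.13  0.48  1.69 -0.05  1.35  1.9 ]
  shift tool mm [ 0.9 -0.4  0.2] turn -0.18
```

```bash
python3 -c "
from h import *
a=get_image('side')
k=lambda i,x,y,w,h,f:cv2.resize(i[y:y+h,x:x+w],None,fx=f,fy=f,interpolation=cv2.INTER_CUBIC)
cv2.imwrite('pics/s9.png',k(a,275,230,60,60,9)[:,:,::-1])
"
```

```text
(no output)
```

View pics/s9.png

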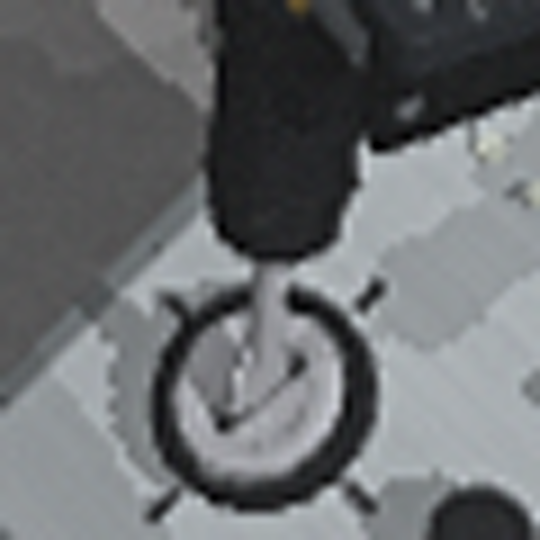

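The blade now covers the slot's middle, with the dark slot showing only at both ends, near (300,277) and (308,270). I'll check seating with a small sideways wiggle.

```bash
python3 -m pendant '[[0,0,0.002,0.001,0],[0,0,0.004,0.001,0],[0,0,0.004,0.001,0]]'; python3 -m pendant '[[0,0,-0.004,0,0],[0,0,-0.008,0,0],[0,0,-0.008,0,0]]';python3 -c "
from h import *
T=tip((.5195,-.181,.095),90)"
```

```text
t: 7.7
position: [0.5223, -0.1772, 0.2015]
orientation: [[-1.0, 0.004, -0.018], [0.004, 1.0, -0.005], [0.018, -0.005, -1.0]]
wrist_force: [-2.4, -0.8, 6.1]
gripper_width: 0.297
t: 7.95
position: [0.5224, -0.1824, 0.2015]
orientation: [[-1.0, 0.003, -0.018], [0.003, 1.0, 0.001], [0.018, 0.001, -1.0]]
wrist_force: [-1.6, 5.7, 4.4]
gripper_width: 0.293
tip [ 0.5205 -0.1823  0.095 ]
t 7.95 pos [ 0.5224 -0.1824  0.2015] azy 89.84 tilt [-0.0179  0.0006] w 25.5 F [-1.6  5.7  4.4] M [ 1.88  0.48 -0.04] q [-0.16  0.13  0.49  1.69 -0.06  1.35  1.91]
  shift tool mm [ 1.   1.3 -0. ] turn -0.16
```

The -y wall is felt (5.7 N at a 2.8 mm block) while z stays put, so the blade is in the slot. I'll centre it and turn the first 28° with light pressure.

```bash
python3 -m pendant '[[0,0,0.002,0.001,0],[0,0,0.002,0.002,6],[0,0,0.002,0.002,12],[0,0,0.002,0.003,18],[0,0,0.002,0.003,24]]'; python3 -c "
from h import *
T=tip((.521,-.181,.095),60)"
```

```text
t: 8.37
position: [0.5236, -0.1803, 0.2006]
orientation: [[-0.91, 0.414, -0.015], [0.414, 0.91, 0.001], [0.014, -0.005, -1.0]]
wrist_force: [-1.6, 2.3, 10.8]
gripper_width: 0.301
tip [ 0.5221 -0.1802  0.094 ]
t 8.37 pos [ 0.5236 -0.1803  0.2006] azy 65.56 tilt [-0.0145  0.0014] w 26.2 F [-1.6  2.3 10.8] M [0.49 0.76 0.03] q [-0.19  0.13  0.51  1.7  -0.06  1.35  1.48]
  shift tool mm [ 0.6 -1.2 -1. ] turn 5.56
```

```bash
python3 -m pendant '[[0,0,0,0.001,4],[0,0,0,0.001,6],[0,0,0,0.001,6],[0,0,0,0.001,6]]'; python3 -c "
from h import *
a=get_image('side')
k=lambda i,x,y,w,h,f:cv2.resize(i[y:y+h,x:x+w],None,fx=f,fy=f,interpolation=cv2.INTER_CUBIC)
cv2.imwrite('pics/s10.png',k(a,275,230,60,60,9)[:,:,::-1])
T=tip((.521,-.181,.095),60)"
```

```text
t: 8.7
position: [0.524, -0.1805, 0.2007]
orientation: [[-0.862, 0.507, -0.014], [0.507, 0.862, 0.002], [0.012, -0.005, -1.0]]
wrist_force: [-2.7, 0.2, 8.3]
gripper_width: 0.294
tip [ 0.5225 -0.1803  0.0941]
t 8.75 pos [ 0.5239 -0.1805  0.2007] azy 59.57 tilt [-0.0135  0.0017] w 25.6 F [-2.7  0.5  8.1] M [0.25 0.73 0.07] q [-0.19  0.13  0.52  1.7  -0.06  1.35  1.38]
  shift tool mm [ 1.  -1.3 -0.9] turn -0.43
```

View pics/s10.png

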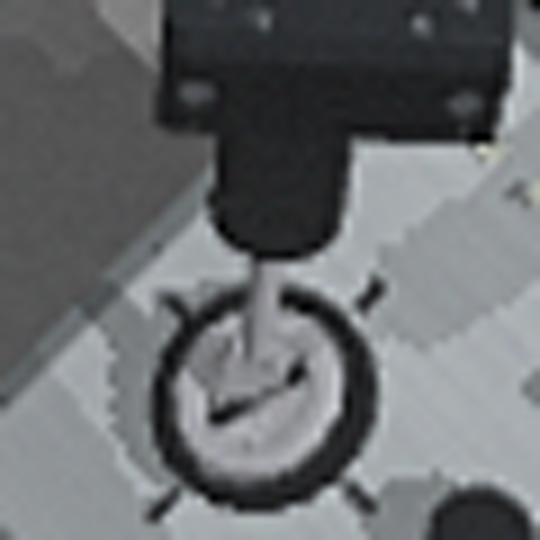

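The slot has turned with the blade: its dark ends are now at about (299,276) and (308,271), clearly rotated from before. I'll measure its angle and press a bit harder to make sure the blade is fully seated.

```bash
python3 -m pendant '[[0,0,0,0.002,0],[0,0,0,0.003,0],[0,0,0,0.003,0],[0,0,0,0.003,0]]'
python3 - <<'E'
from h import *
y=np.radians(8.2);n=np.array([-.5*np.cos(y),-.5*np.sin(y),.866]);c0=np.array([.522,-.1815,.098])
def pl(nm,uv):
    c,d=ray(nm,uv);return c+d*(n@(c0-c))/(n@d)
u=np.array([np.cos(y)*.866,np.sin(y)*.866,.5]);w=np.cross(n,u)
for a,b in (((298.9,276.1),(308.1,271.3)),((275+225/9,230+425/9),(275+300/9,230+365/9)),((275+150/9,230+515/9),(275+380/9,230+290/9))):
    v=pl("side",b)-pl("side",a);print(np.degrees(np.arctan2(-v@w,v@u)),np.linalg.norm(v),(pl("side",b)+pl("side",a))/2)
tip((.521,-.181,.095),60)
E
```

```text
t: 9.08
position: [0.5255, -0.1814, 0.2004]
orientation: [[-0.862, 0.507, -0.009], [0.507, 0.862, 0.001], [0.008, -0.004, -1.0]]
wrist_force: [-1.0, 0.8, 13.4]
gripper_width: 0.297
19.708429654368395 0.02508161841728512 [ 0.52114075 -0.18244219  0.09743138]
7.531984933362016 0.025431640567036083 [ 0.52208717 -0.18394193  0.09784872]
1.1765946570116919 0.08480039753504838 [ 0.52161122 -0.18610696  0.09739845]
tip [ 0.5246 -0.1812  0.0938]
t 9.08 pos [ 0.5255 -0.1814  0.2004] azy 59.56 tilt [-0.0089  0.0011] w 25.9 F [-1.   0.8 13.4] M [0.09 0.63 0.05] q [-0.19  0.13  0.52  1.7  -0.07  1.34  1.38]
  shift tool mm [ 3.2 -1.6 -1.2] turn -0.44
```

```bash
python3 -m pendant '[[0,0.0015,-0.001,0.001,4],[0,0.0026,-0.0015,0.002,9],[0,0.0026,-0.0015,0.003,11],[0,0.0026,-0.0015,0.003,11],[0,0.0026,-0.0015,0.003,11]]'; python3 -m pendant '[[0,0,0,0.002,0],[0,0,0,0.003,0],[0,0,0,0.003,0]]'
python3 - <<'E'
from h import *
a=get_image('side')
k=lambda i,x,y,w,h,f:cv2.resize(i[y:y+h,x:x+w],None,fx=f,fy=f,interpolation=cv2.INTER_CUBIC)
cv2.imwrite('pics/s11.png',k(a,275,230,60,60,9)[:,:,::-1])
tip((.521,-.181,.095),60)
E
```

```text
t: 9.5
position: [0.5243, -0.1821, 0.1999]
orientation: [[-0.75, 0.662, -0.004], [0.662, 0.75, 0.001], [0.003, -0.002, -1.0]]
wrist_force: [-1.2, 0.2, 12.7]
gripper_width: 0.3
t: 9.75
position: [0.5257, -0.1831, 0.1995]
orientation: [[-0.749, 0.662, 0.0], [0.662, 0.749, -0.0], [-0.0, -0.0, -1.0]]
wrist_force: [-1.7, -0.4, 13.1]
gripper_width: 0.291
tip [ 0.5257 -0.1831  0.0929]
t 9.8 pos [ 0.5257 -0.1831  0.1995] azy 48.54 tilt [ 0.0002 -0.0003] w 25.7 F [-1.1  0.1 13.3] M [0.05 0.78 0.08] q [-0.2   0.13  0.54  1.7  -0.07  1.33  1.19]
  shift tool mm [ 4.9 -1.5 -2.1] turn -11.46
```

View pics/s11.png

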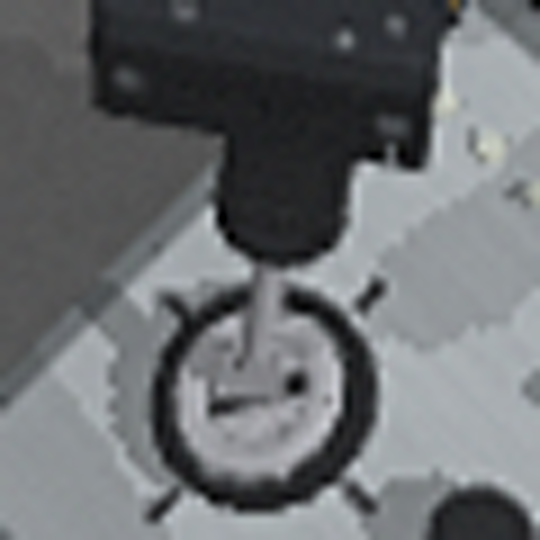

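The slot ends are now at about (298.5,275) and (308,272), roughly 30°, with the blade pressed in at 13 N. I'll continue turning.

```bash
python3 -m pendant '[[0,0.001,-0.0005,0.001,5],[0,0.002,-0.001,0.001,10],[0,0.003,-0.001,0.001,15],[0,0.003,-0.001,0.001,20],[0,0.003,-0.001,0.001,25]]'; python3 -c "
from h import *
tip((.522,-.1815,.092),0)"
```

```text
t: 10.22
position: [0.5229, -0.1835, 0.1992]
orientation: [[-0.395, 0.919, 0.001], [0.919, 0.395, -0.002], [-0.002, 0.0, -1.0]]
wrist_force: [-1.6, -1.7, 7.8]
gripper_width: 0.299
tip [ 0.523  -0.1837  0.0926]
t 10.22 pos [ 0.5229 -0.1835  0.1992] azy 23.27 tilt [ 0.001  -0.0022] w 26.0 F [-1.6 -1.7  7.8] M [-0.62  0.79  0.12] q [-0.23  0.12  0.56  1.71 -0.06  1.33  0.75]
  shift tool mm [ 2.4 -0.   0.6] turn 23.27
```

```bash
python3 -m pendant '[[0,0.001,0,0.001,5],[0,0.002,0,0.001,10],[0,0.002,0,0.002,15],[0,0.002,0,0.002,20],[0,0.002,0,0.002,25]]'
python3 - <<'E'
from h import *
a=get_image('side')
k=lambda i,x,y,w,h,f:cv2.resize(i[y:y+h,x:x+w],None,fx=f,fy=f,interpolation=cv2.INTER_CUBIC)
cv2.imwrite('pics/s12.png',k(a,275,230,60,60,9)[:,:,::-1])
tip((.522,-.1815,.092),0)
E
```

```text
t: 10.63
position: [0.521, -0.1835, 0.1987]
orientation: [[0.035, 0.999, -0.0], [0.999, -0.035, -0.004], [-0.004, -0.0, -1.0]]
wrist_force: [-6.3, -1.3, 13.2]
gripper_width: 0.292
tip [ 0.5209 -0.1838  0.0921]
t 10.68 pos [ 0.5209 -0.1835  0.1987] azy -2.29 tilt [-0.0005 -0.0034] w 25.8 F [-5.8 -1.  11.6] M [-0.2   1.99  0.17] q [-0.26  0.12  0.59  1.72 -0.06  1.33  0.31]
  shift tool mm [2.4 1.  0.1] turn -2.29
```

View pics/s12.png

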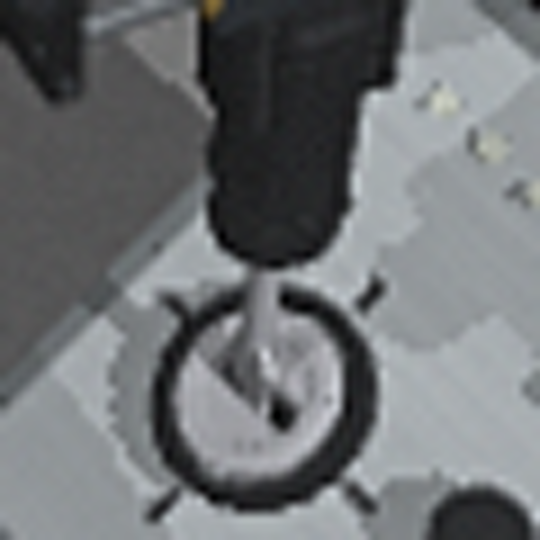

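The slot now runs from about (299,269) to (307,276), nearly parallel to the across ticks. I'll add a few degrees for margin and hold.

```bash
python3 -m pendant '[[0,0.001,0,0.001,4],[0,0.002,0,0.001,8],[0,0.002,0,0.002,10],[0,0.002,0,0.002,10],[0,0.002,0,0.002,10]]'
python3 - <<'E'
from h import *
a=get_image('side');b=get_image('top')
k=lambda i,x,y,w,h,f:cv2.resize(i[y:y+h,x:x+w],None,fx=f,fy=f,interpolation=cv2.INTER_CUBIC)
cv2.imwrite('pics/s13.png',k(a,275,230,60,60,9)[:,:,::-1])
tip((.522,-.1815,.092),0)
E
```

```text
t: 11.1
position: [0.5203, -0.1829, 0.1989]
orientation: [[0.213, 0.977, -0.001], [0.977, -0.213, -0.004], [-0.004, -0.0, -1.0]]
wrist_force: [-5.8, -0.7, 15.9]
gripper_width: 0.304
tip [ 0.5202 -0.1834  0.0923]
t 11.2 pos [ 0.5203 -0.1829  0.1989] azy -12.27 tilt [-0.001  -0.0042] w 25.8 F [-5.3 -1.3 15.7] M [-0.11  2.09  0.51] q [-0.27  0.12  0.6   1.72 -0.06  1.33  0.13]
  shift tool mm [2.2 1.3 0.3] turn -12.27
```

View pics/s13.png

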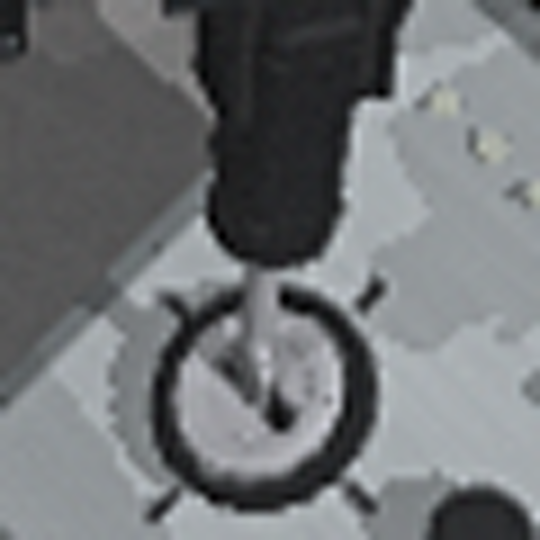

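The moment about z of 0.51 N m, against 0.06 N m of friction, shows the selector is on its stop. I'll ease the twist so the blade lies square in the slot and seats deeper, pressing lightly.

```bash
python3 -m pendant '[[0,0.001,0,0.001,-5],[0,0.001,0,0.002,-10],[0,0.001,0,0.003,-14],[0,0.001,0,0.004,-14],[0,0.001,0,0.004,-14]]'
python3 - <<'E'
from h import *
tip((.522,-.1815,.092),0)
E
python3 -m pendant '[[0,0,-0.002,0.002,0],[0,0,-0.003,0.003,0],[0,0,-0.003,0.003,0],[0,0,-0.003,0.003,0]]'
python3 - <<'E'
from h import *
tip((.522,-.1815,.092),0)
E
python3 -m pendant '[[0,0,0.002,0.002,0],[0,0,0.004,0.003,0],[0,0,0.006,0.003,0],[0,0,0.006,0.003,0]]'
python3 - <<'E'
from h import *
a=get_image('side')
k=lambda i,x,y,w,h,f:cv2.resize(i[y:y+h,x:x+w],None,fx=f,fy=f,interpolation=cv2.INTER_CUBIC)
cv2.imwrite('pics/s14.png',k(a,275,230,60,60,9)[:,:,::-1])
tip((.522,-.1815,.092),0)
E
```

```text
t: 11.62
position: [0.5215, -0.1835, 0.1981]
orientation: [[-0.03, 1.0, 0.003], [1.0, 0.03, -0.005], [-0.005, 0.002, -1.0]]
wrist_force: [-3.8, -0.2, 17.4]
gripper_width: 0.297
tip [ 0.5218 -0.184   0.0915]
t 11.62 pos [ 0.5215 -0.1835  0.1981] azy 1.7 tilt [ 0.0026 -0.0052] w 25.8 F [-3.8 -0.2 17.4] M [0.   1.46 0.05] q [-0.25  0.12  0.59  1.72 -0.06  1.32  0.38]
  shift tool mm [ 2.5  0.3 -0.5] turn 1.7
t: 11.95
position: [0.5204, -0.1842, 0.1982]
orientation: [[-0.029, 1.0, 0.008], [1.0, 0.029, -0.005], [-0.005, 0.008, -1.0]]
wrist_force: [-2.7, 0.9, 14.8]
gripper_width: 0.292
tip [ 0.5213 -0.1847  0.0916]
t 11.95 pos [ 0.5204 -0.1842  0.1982] azy 1.69 tilt [ 0.0079 -0.0051] w 25.4 F [-2.7  0.9 14.8] M [ 0.27  0.78 -0.02] q [-0.25  0.11  0.59  1.73 -0.06  1.32  0.38]
  shift tool mm [ 3.2  0.8 -0.4] turn 1.69
t: 12.28
position: [0.5254, -0.1856, 0.1976]
orientation: [[-0.029, 1.0, 0.006], [1.0, 0.029, -0.006], [-0.006, 0.006, -1.0]]
wrist_force: [-7.0, -0.6, 17.2]
gripper_width: 0.303
tip [ 0.5261 -0.1863  0.091 ]
t 12.33 pos [ 0.5254 -0.1857  0.1976] azy 1.63 tilt [ 0.0065 -0.0059] w 26.3 F [-7.  -0.1 17.6] M [-0.03  2.56  0.01] q [-0.25  0.12  0.59  1.71 -0.07  1.32  0.38]
  shift tool mm [ 4.9 -3.9 -1.1] turn 1.63
```

View pics/s14.png

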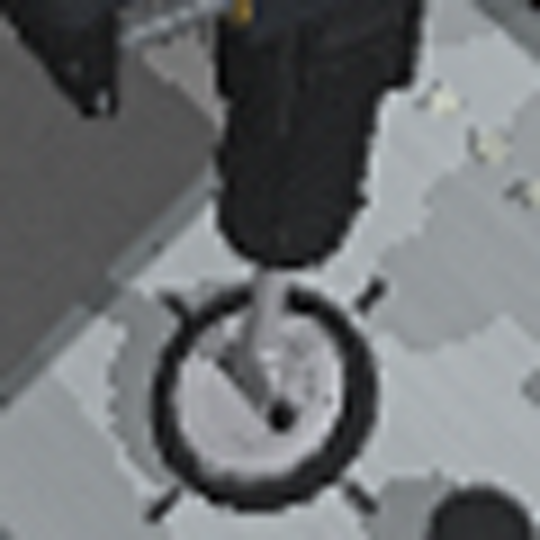

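The blade sits about 4 mm deeper than at first contact, which is consistent with bottoming in the slot. I'll withdraw straight up and inspect.

```bash
python3 -m pendant '[[0,0,-0.003,-0.004,0],[0,0,-0.004,-0.015,0],[0,0,-0.004,-0.035,0],[0,0,-0.004,-0.06,0],[0,0,-0.004,-0.08,0]]'
python3 - <<'E'
from h import *
a=get_image('side')
k=lambda i,x,y,w,h,f:cv2.resize(i[y:y+h,x:x+w],None,fx=f,fy=f,interpolation=cv2.INTER_CUBIC)
cv2.imwrite('pics/s15.png',k(a,260,190,80,105,5.5)[:,:,::-1])
T=tip((.463,.0055,.16),0);print(proj('side',T))
E
```

```text
t: 12.75
position: [0.5211, -0.1853, 0.2787]
orientation: [[-0.028, 1.0, 0.007], [1.0, 0.029, -0.006], [-0.006, 0.007, -1.0]]
wrist_force: [-0.4, 0.4, -0.5]
gripper_width: 0.294
tip [ 0.5246 -0.1866  0.1764]
t 12.8 pos [ 0.5231 -0.1859  0.283 ] azy 1.64 tilt [ 0.0138 -0.0069] w 26.0 F [ 1.5 -0.7  2.6] M [-0.17 -0.05  0.01] q [-0.26  0.07  0.59  1.59 -0.04  1.47  0.36]
  shift tool mm [193.9 -56.3  14.2] turn 1.64
[307.48743797 252.64633492]
```

View pics/s15.png

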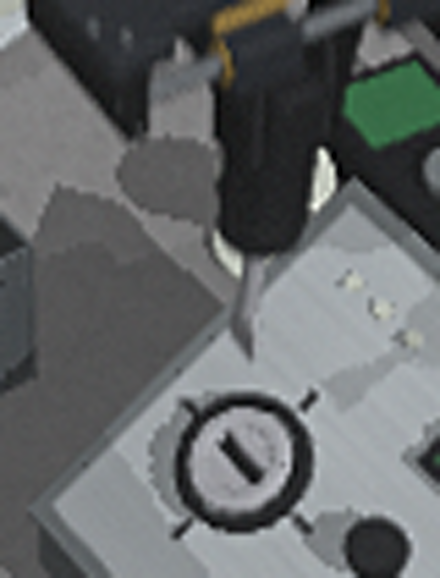

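The slot now lies across the panel, from about (301,269) to (308,277), parallel to the side ticks, and the driver is free. I'll carry it to the caddy.

```bash
python3 -m pendant '[[0,0.04,-0.011,0,0],[0,0.08,-0.022,0,0],[0,0.12,-0.034,0,0],[0,0.16,-0.046,0,0],[0,0.194,-0.056,0,0]]';  python3 -m pendant '[[0,0,0,0,0],[0,0,0,0,0]]';python3 - <<'E'
from h import *
a=get_image('side');b=get_image('top')
k=lambda i,x,y,w,h,f:cv2.resize(i[y:y+h,x:x+w],None,fx=f,fy=f,interpolation=cv2.INTER_CUBIC)
cv2.imwrite('pics/s16.png',np.hstack([k(a,200,170,90,110,4.5),k(b,225,180,80,110,4.5)])[:,:,::-1])
T=tip((.463,.0055,.16),0);print(proj('side',T),proj('top',T))
E
```

```text
t: 13.22
position: [0.4605, 0.0093, 0.2805]
orientation: [[-0.03, 0.999, 0.014], [1.0, 0.03, -0.006], [-0.006, 0.014, -1.0]]
wrist_force: [1.2, 0.5, -1.4]
gripper_width: 0.296
t: 13.38
position: [0.4601, 0.012, 0.2802]
orientation: [[-0.036, 0.999, 0.015], [0.999, 0.036, -0.005], [-0.006, 0.014, -1.0]]
wrist_force: [0.8, -1.5, -1.8]
gripper_width: 0.297
tip [0.4625 0.0076 0.1738]
t 13.48 pos [0.4609 0.0083 0.2804] azy 1.68 tilt [ 0.0148 -0.0064] w 25.8 F [-0.8 -0.2 -1.2] M [-0.14  0.05  0.  ] q [-0.47 -0.15  0.35  1.78  0.06  1.48 -0.1 ]
  shift tool mm [-2.   0.3 13.8] turn 1.68
[245.49094728 209.16139709] [266.55849068 228.20461464]
```

View pics/s16.png

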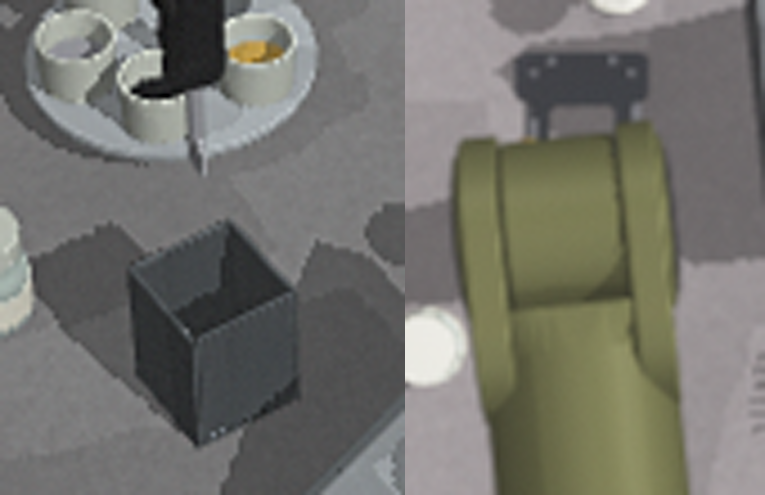

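The tip at (245.6,208.9) px matches the prediction of (245.5,209.2), and it is above the caddy's middle. I'll lower it in.

```bash
python3 -m pendant '[[0,-0.001,0,0.03,0],[0,-0.002,0,0.06,0],[0,-0.002,0,0.09,0],[0,-0.002,0,0.11,0],[0,-0.002,0,0.11,0]]';python3 - <<'E'
from h import *
T=tip((.463,.0055,.008),0)
E
```

```text
t: 13.9
position: [0.4597, 0.003, 0.1659]
orientation: [[-0.025, 1.0, 0.007], [1.0, 0.026, -0.009], [-0.009, 0.006, -1.0]]
wrist_force: [-0.5, 0.4, -2.2]
gripper_width: 0.298
tip [0.4604 0.0021 0.0593]
t 13.9 pos [0.4597 0.003  0.1659] azy 1.46 tilt [ 0.0066 -0.0086] w 25.9 F [-0.5  0.4 -2.2] M [-0.05  0.16 -0.  ] q [-0.46 -0.09  0.37  1.96  0.04  1.25 -0.08]
  shift tool mm [ 3.8  2.4 51.3] turn 1.46
```

```bash
python3 -m pendant '[[0,0.0035,0.002,0.02,0],[0,0.0035,0.002,0.035,0],[0,0.0035,0.002,0.046,0],[0,0.0035,0.002,0.049,0],[0,0.0035,0.002,0.049,0]]';python3 - <<'E'
from h import *
a=get_image('side')
k=lambda i,x,y,w,h,f:cv2.resize(i[y:y+h,x:x+w],None,fx=f,fy=f,interpolation=cv2.INTER_CUBIC)
cv2.imwrite('pics/s17.png',k(a,200,170,90,110,4.5)[:,:,::-1])
T=tip((.463,.0055,.006),0)
E
```

```text
t: 14.32
position: [0.4621, 0.0053, 0.1171]
orientation: [[-0.024, 1.0, 0.006], [1.0, 0.024, -0.009], [-0.009, 0.006, -1.0]]
wrist_force: [-0.1, 0.4, -0.3]
gripper_width: 0.297
tip [0.4635 0.0047 0.0112]
t 14.37 pos [0.4626 0.0056 0.1177] azy 1.4 tilt [ 0.0076 -0.0086] w 25.4 F [-0.  -1.  -1.1] M [-0.09  0.03  0.01] q [-0.46 -0.04  0.38  2.02  0.03  1.15 -0.07]
  shift tool mm [ 0.9 -0.5  5.1] turn 1.4
```

View pics/s17.png

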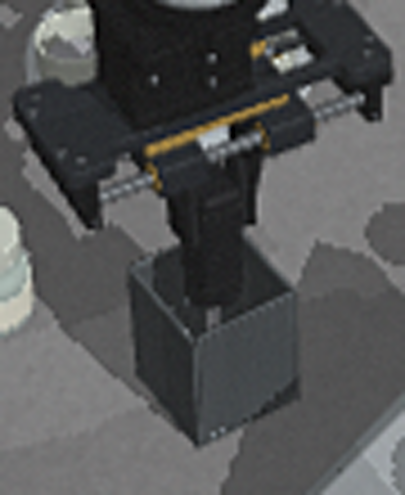

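The driver hangs inside the caddy, with its collar just below the rim at about (247,235). I'll lower the last few millimetres and release.

```bash
python3 -m pendant '[[0,0.0005,0,0.003,0],[0,0.0005,0,0.006,0],[0,0.0005,0,0.006,0]]'; python3 -m pendant '[[0.03,0,0,0,0],[0.035,0,0,0,0],[0.045,0,0,0,0],[0.06,0,0,0,0],[0.087,0,0,0,0]]'; python3 -m pendant '[[0.087,0,0,0,0],[0.087,0,0,0,0],[0.087,0,0,0,0],[0.087,0,0,0,0],[0.087,0,0,0,0]]';python3 - <<'E'
from h import *
a=get_image('side')
k=lambda i,x,y,w,h,f:cv2.resize(i[y:y+h,x:x+w],None,fx=f,fy=f,interpolation=cv2.INTER_CUBIC)
cv2.imwrite('pics/s18.png',k(a,200,170,90,110,4.5)[:,:,::-1])
T=tip((.463,.0055,.2),0)
E
```

```text
t: 14.62
position: [0.4629, 0.0061, 0.1119]
orientation: [[-0.025, 1.0, 0.008], [1.0, 0.025, -0.008], [-0.009, 0.008, -1.0]]
wrist_force: [-0.8, 0.9, -0.8]
gripper_width: 0.298
t: 15.03
position: [0.463, 0.0061, 0.1121]
orientation: [[-0.024, 1.0, 0.009], [1.0, 0.025, -0.008], [-0.009, 0.008, -1.0]]
wrist_force: [0.7, -0.5, -0.1]
gripper_width: 0.547
t: 15.45
position: [0.463, 0.0061, 0.1121]
orientation: [[-0.025, 1.0, 0.008], [1.0, 0.025, -0.008], [-0.009, 0.008, -1.0]]
wrist_force: [0.1, -0.5, -0.3]
gripper_width: 0.924
tip [0.4639 0.0052 0.0055]
t 15.5 pos [0.463  0.0061 0.1121] azy 1.41 tilt [ 0.0084 -0.0083] w 82.7 F [ 0.5 -0.4  0.9] M [-0.06  0.08  0.04] q [-0.46 -0.03  0.38  2.03  0.02  1.14 -0.07]
  shift tool mm [  -1.4    0.7 -194.5] turn 1.41
```

View pics/s18.png

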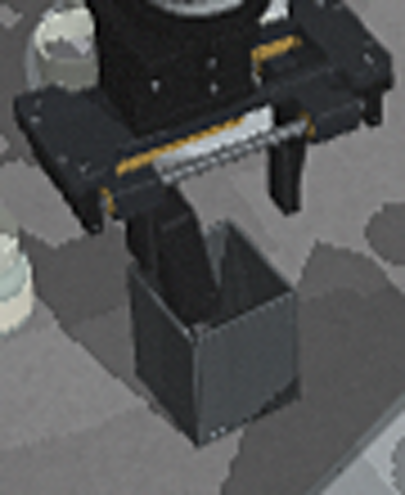

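The driver is released and leans inside the caddy toward one finger. I'll back that finger off slightly and rise slowly.

```bash
python3 -m pendant '[[0.087,0,-0.004,0,0],[0.087,0,-0.008,0,0],[0.087,0,-0.01,-0.003,0],[0.087,0,-0.01,-0.01,0],[0.087,0,-0.01,-0.02,0]]'
python3 - <<'E'
from h import *
a=get_image('side')
k=lambda i,x,y,w,h,f:cv2.resize(i[y:y+h,x:x+w],None,fx=f,fy=f,interpolation=cv2.INTER_CUBIC)
cv2.imwrite('pics/s19.png',k(a,200,170,90,110,4.5)[:,:,::-1])
T=tip((.463,.0055,.2),0)
E
```

```text
t: 15.92
position: [0.4522, 0.006, 0.1323]
orientation: [[-0.025, 1.0, 0.007], [1.0, 0.025, -0.008], [-0.009, 0.007, -1.0]]
wrist_force: [0.2, 0.6, -0.3]
gripper_width: 1.001
tip [0.4554 0.0054 0.0283]
t 15.97 pos [0.4542 0.0062 0.1349] azy 1.41 tilt [ 0.0117 -0.0076] w 87.2 F [0.4 0.8 1.5] M [-0.01 -0.04 -0.02] q [-0.46 -0.08  0.37  2.02  0.04  1.18 -0.09]
  shift tool mm [  -1.5    9.5 -171.6] turn 1.41
```

View pics/s19.png

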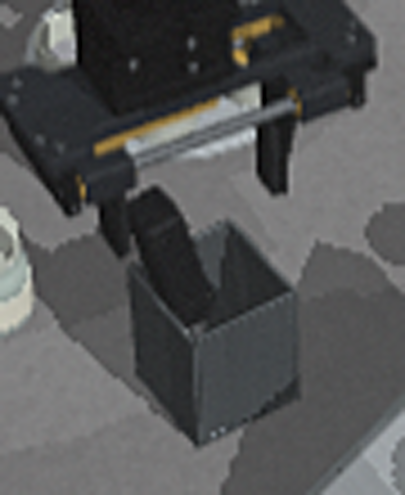

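The driver rests against the rim with its handle top at about (232,215), apart from the finger. I'll rise clear.

```bash
python3 -m pendant '[[0.087,0,0,-0.015,0],[0.087,0,0,-0.04,0],[0.087,0,0,-0.07,0],[0.087,0,0,-0.1,0],[0.087,0,0,-0.13,0]]'; python3 -m pendant '[[0.087,0,0,-0.02,0],[0.087,0,0,-0.02,0],[0.087,0,0,-0.02,0],[0.087,0,0,-0.02,0]]'
python3 - <<'E'
from h import *
a=get_image('side')
cv2.imwrite('pics/s20.png',cv2.resize(a[100:370,150:510],None,fx=2.2,fy=2.2,interpolation=cv2.INTER_CUBIC)[:,:,::-1])
b=get_image('top');cv2.imwrite('pics/t20.png',b[:,:,::-1])
T=tip((.463,.0055,.2),0)
E
```

```text
t: 16.38
position: [0.4527, 0.0071, 0.2672]
orientation: [[-0.024, 1.0, 0.013], [1.0, 0.024, -0.007], [-0.008, 0.013, -1.0]]
wrist_force: [0.0, -1.0, -0.4]
gripper_width: 1.003
t: 16.72
position: [0.4523, 0.0073, 0.287]
orientation: [[-0.024, 1.0, 0.013], [1.0, 0.024, -0.007], [-0.007, 0.013, -1.0]]
wrist_force: [-0.2, 0.1, -1.0]
gripper_width: 0.997
tip [0.453  0.0064 0.1795]
t 16.82 pos [0.4518 0.0072 0.2861] azy 1.4 tilt [ 0.0112 -0.0076] w 86.7 F [ 0.5  0.8 -0.4] M [-0.09  0.04  0.03] q [-0.47 -0.17  0.34  1.79  0.06  1.5  -0.11]
  shift tool mm [ -1.3  10.2 -20.4] turn 1.4
```

View pics/s20.png

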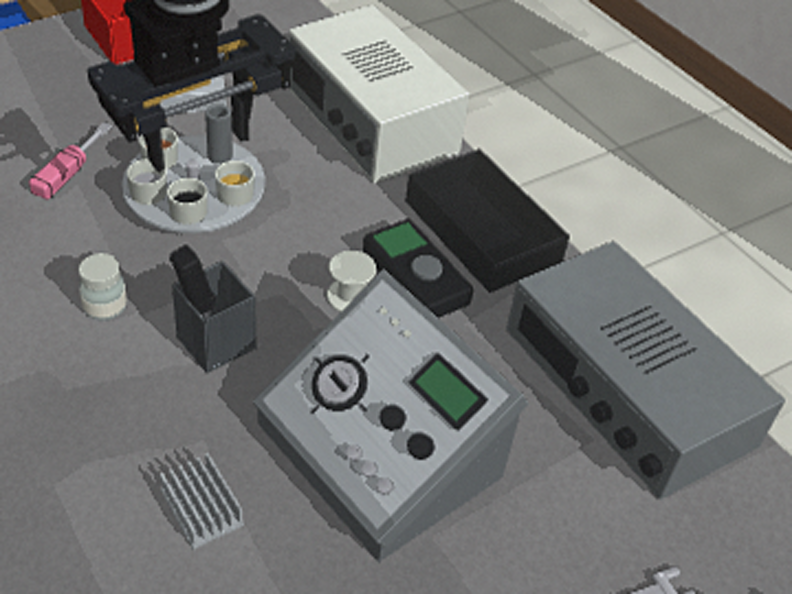

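View pics/t20.png

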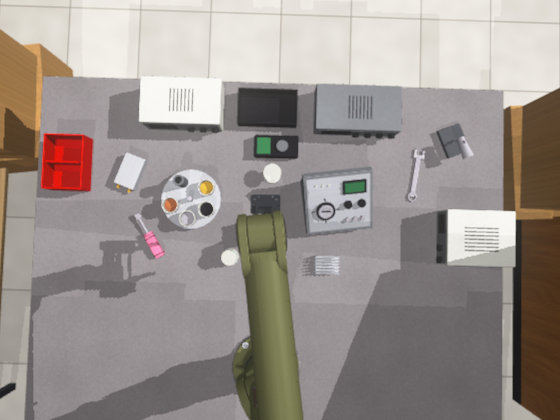

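The slot lies across the panel (top view about (326,211)). The driver leans in the caddy, and the bystanders are where they were. I'll hand in.

Run:
```python
import cv2,numpy as np
a=cv2.imread('pics/top0.png');b=cv2.imread('pics/t20.png')
for n,(x0,y0,x1,y1) in dict(spool=(258,160,288,184),meter=(250,130,302,162),heatsink=(300,250,345,280),jar=(218,246,240,268),module=(110,148,148,194),wrench=(402,145,430,204)).items():
    print(n,np.abs(a[y0:y1,x0:x1].astype(int)-b[y0:y1,x0:x1]).mean().round(2))
from plant import *
print(read_state()['t'],finish_job())
```

```text
spool 6.94
meter 3.28
heatsink 0.89
jar 5.81
module 8.17
wrench 0.66
the job is handed in; nothing more can be done
16.8167 None
```

The job is handed in at 16.8 s with the selector turned and the screwdriver in the caddy, but no verdict was reported. I gripped the screwdriver across its 26 mm flats and lifted it out of the pocket. I set the blade in the slot, pressed and turned the selector clockwise to its stop. Then I lowered the screwdriver blade down into the caddy, let go and raised the arm clear.

**What the last checks showed:**
- **Selector:** the last pictures show the slot across the panel. While turning, the moment rose to 0.5 N m, well above the 0.06 N m of friction, so I took it to be at its stop.
- **Screwdriver:** it leans in the caddy, blade down and at rest. The gripper is open and well clear of it.
- **Bystanders:** all six look unmoved by eye. A before/after picture difference was near zero for the heat sink and wrench. It was larger for the spool, meter, jar and module, which I put down to shadows without checking further.

**What disagreed or is uncertain:**
- **Blade depth:** the gripper cannot tilt, so the blade stood about 30° off the slot's axis. I inferred its depth from contact heights, forces and how much play it had in the slot; I could not see it. The slot heights from the cameras and from the given dimensions differed by about 5 mm. Contact agreed with the given dimensions.
- **Pink look-alike:** it stood upright at the start and was lying on the bench early on. The gripper fingers passed well above it and I felt no contact. I don't know whether it fell by itself or was brushed by the arm.

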